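# Sweep copper offcuts through the hopper gate into the bin

### The arm

A 7-joint arm with a two-finger parallel gripper is mounted at the origin on the work surface. World frame = base frame: x ahead of the robot, y to its left, z up, the work surface at z = 0. Lengths are in m, angles in rad, forces in N, time in s.
With the tool pointing down it reaches from about 0.4 to 0.85 m from the base axis. Payload 4.5 kg.
Tool frame: the origin (TCP) lies midway between the tips of the shut fingers; the grasp point (between the pads) lies 19 mm behind it; z points along the fingers, y is the direction in which the jaws open and shut (so a half turn about z gives the same grasp; the last joint's range is limited). The gripper opens to 88 mm and grips with 3 to 60 N. Pads are 18 mm wide; open, the fingers measure 123 mm over their backs; the gripper's body (75 mm by 187 mm) begins 45 mm behind the grasp point.
Start: joints at [1.22, 0.689, -0.195, 1.565, 0.157, 0.902, -0.215], TCP at [0.235, -0.579, 0.239] pointing down, gripper open.
Joint ranges: [-3.01, 3.01], [-0.46, 2.08], [-1.47, 1.51], [0.13, 2.56], [-1, 4.14], [0.04, 2.09], [-2.66, 2.66]. Speed limits (rad/s): [2.57, 2.57, 3.14, 3.14, 3.14, 3.14, 3.14].

### API

Orientations are given as a unit quaternion [x, y, z, w].
In Python, from plant import r gives the robot as it stands. The module is installed in compiled form; this text tells all that it offers.
- The arm moves only by the tool carry_out, never from a script. Its argument "commands" is a list of rows, each a list of 6 numbers: the shift along the tool's x, y, z in m, then the turn, a rotation vector about the tool's x, y, z in degrees. In form: [[dx, dy, dz, wx, wy, wz], ...]. A call has 1 to 12 rows; each row is the pose to reach, as a shift and turn from the pose commanded when the call began, along the tool's axes at that moment; what a row does not reach only later rows make up. A row lasts 1/10 s, in which the tool goes at most 50 mm and 8.59 degrees, less where a joint would pass 70% of its speed; a pose out of reach is approached as far as the arm can. A call with a gripper value outside its range is refused whole. "fingers" is the closure in counts, from 0 (fully open) to 255 (shut), set as the call begins (left out, the last holds). The fingers move at their own pace and stop on an object; "grip_force" is the grip in N (left out, the last holds). Time passes only in rows, so rows that repeat a pose let the fingers close. It gives the time, the measured TCP pose, the force and the opening at its end, in the units of the state.
- r.get_state(): the state, without advancing time (a new reading comes with each control period).
- r.snapshot(name): name is "side" or "top"; returns a dict with "img" (480x640x3 uint8, blue, green, red), "intrinsics" (3x3 intrinsics, pixels), "extrinsics" (4x4, takes a point from camera to world coordinates). Camera axes: x right, y down, z forward; pixel columns grow to the right and rows downward; lengths in m; the calibration is good to about 2 mm. A picture is of the moment at which its call begins. There is no depth.
- r.finish_job(): hands the job in, once; it reports no verdict.
Trained networks look in a picture, given as the dict that the camera call returned (one of the last four; its "shot" number tells which), for a name from the list of things; names that differ only in an ending like _2 or _b are one class to them, and where a whole thing is asked for, a point or a joint stands for the part that bears it (a point fixed in the world has none). Each returns a list of dicts, best first, with "p" (0 to 1); they miss things now and then, are a little off and sometimes report something else, mostly with a low value. They report only what shows in the picture. A call takes as long as a camera call. They do not tell look-alikes from the thing itself.
- r.spot_in(picture, label): "xyz" ([x, y, z] in m, in world coordinates, good to about 4 mm: the middle of the surface that is visible of it).
- r.spot_point(picture, label): "xyz" ([x, y, z] in m, in world coordinates, good to about 4 mm: a listed point, or the origin of a listed thing).
The state is a dict: "clock": time; "q": joint angles; "qd": joint speeds; "joint_torque": joint torques, N m; "tool_pos": TCP position; "eef_rot": TCP orientation; "contact_force": force on the tool from outside, world axes, zero at the start; "moment": the same for the moment, N m; "opening": opening from 0.0 (shut) to 1.0 (fully open).
Only numpy, scipy, OpenCV 4.12 (cv2) and the standard library are available. Lean on these libraries where they do the work, as an engineer would, in place of code of your own. Each camera call takes 0.05 s, during which the arm holds its last target.

### The job

Sweep the three copper busbar offcuts along the parts hopper's deck and through its narrow gate, one at a time, so that each drops through the slot behind the gate into the small yellow bin below. Push them gently with the fingertips or the outside of the fingers, never pinching or lifting one, and leave the porcelain bobbin, the blue terminal cover and the clamp jaw where they are.

Things in the scene. Friction and masses are not known exactly. Their poses are not given: they have to be found in the camera images.
- hopper: funnel-shaped aluminium hopper, fixed: level deck 80 mm above the cart, walls 20 mm higher. Origin on the cart top; x along the funnel to the gate, y left, z up. In its frame the deck spans y -115 to +115 mm from the rear wall (x -170) to x -40; from there the side walls run straight in to y -48 and +48 at x +30, then straight to -24 and +24 at the gate, x +90
- gate (a point): middle of the gate opening at deck height, 90 mm from the hopper's origin along its x. Clear width 48 mm between two steel posts 4 mm thick along x and 26 mm above the deck; the deck ends 3 mm past this point, where the slot begins
- slot (a point): middle of the drop slot just past the gate, at deck height: a hole 57 mm long (hopper x 93 to 150 mm) and 56 mm wide, walled on its other three sides. A bar tips and falls through once its middle is pushed past the edge at 93 mm
- bin: small yellow bin fixed under the slot, 115 x 120 x 62 mm (x, y, z), 3 mm walls and floor, open top 14 mm below the deck sheet. Origin at the centre of its underside on the cart top, 135.5 mm from the hopper's origin along the hopper's x; axes parallel to the hopper's
- offcut_short: the short copper busbar offcut, a bar 30 mm wide and 10 mm thick, 36 mm long along its own x, with a 10 mm bolt hole; about 89 g; starts flat on the hopper deck, its x within 0.4 rad of the hopper's x. Origin at the middle of the bar (5 mm above the deck there)
- offcut_mid: the middle-length copper busbar offcut, a bar 30 mm wide and 10 mm thick, 40 mm long along its own x, with a 10 mm bolt hole; about 100 g; starts flat on the hopper deck, its x within 0.4 rad of the hopper's x. Origin at the middle of the bar (5 mm above the deck there)
- offcut_long: the long copper busbar offcut, a bar 30 mm wide and 10 mm thick, 44 mm long along its own x, with a 10 mm bolt hole; about 110 g; starts flat on the hopper deck, its x within 0.4 rad of the hopper's x. Origin at the middle of the bar (5 mm above the deck there)
- bobbin: bystander: cream porcelain insulator bobbin, 30 mm across its two flanges and 38 mm high, standing loose on the deck in a rear corner. Origin at the centre of its underside
- cover: bystander: blue nylon terminal cover, an upside-down shell 24 x 44 x 22 mm, loose on the deck in the other rear corner. Origin at the centre of its underside
- jaw: bystander: dull nickel current clamp jaw, a C-shaped piece about 88 x 60 x 14 mm, lying loose on the cart top beside the hopper. Origin on its underside at the centre of the C
Things that resemble listed ones, but are neither listed nor needed, are in the scene too. Several things have the shape of the bin; the one meant has the colours described above.

How it is judged:
On the way, in this order (a step that is already met when the one before it is completed fails the run):
1. a first offcut has been swept through the gate and lies in the bin, before any other (((x of offcut_short in the frame of bin between -0.056 and 0.056 m and y of offcut_short in the frame of bin between -0.058 and 0.058 m and z of offcut_short in the frame of bin below 0.055 m) or (x of offcut_mid in the frame of bin between -0.056 and 0.056 m and y of offcut_mid in the frame of bin between -0.058 and 0.058 m and z of offcut_mid in the frame of bin below 0.055 m) or (x of offcut_long in the frame of bin between -0.056 and 0.056 m and y of offcut_long in the frame of bin between -0.058 and 0.058 m and z of offcut_long in the frame of bin below 0.055 m))), for 0.2 s.
2. a second one has followed it ((((x of offcut_short in the frame of bin between -0.056 and 0.056 m and y of offcut_short in the frame of bin between -0.058 and 0.058 m and z of offcut_short in the frame of bin below 0.055 m) and (x of offcut_mid in the frame of bin between -0.056 and 0.056 m and y of offcut_mid in the frame of bin between -0.058 and 0.058 m and z of offcut_mid in the frame of bin below 0.055 m)) or ((x of offcut_short in the frame of bin between -0.056 and 0.056 m and y of offcut_short in the frame of bin between -0.058 and 0.058 m and z of offcut_short in the frame of bin below 0.055 m) and (x of offcut_long in the frame of bin between -0.056 and 0.056 m and y of offcut_long in the frame of bin between -0.058 and 0.058 m and z of offcut_long in the frame of bin below 0.055 m)) or ((x of offcut_mid in the frame of bin between -0.056 and 0.056 m and y of offcut_mid in the frame of bin between -0.058 and 0.058 m and z of offcut_mid in the frame of bin below 0.055 m) and (x of offcut_long in the frame of bin between -0.056 and 0.056 m and y of offcut_long in the frame of bin between -0.058 and 0.058 m and z of offcut_long in the frame of bin below 0.055 m)))), for 0.2 s.
3. the third one has followed (x of offcut_short in the frame of bin between -0.056 and 0.056 m and y of offcut_short in the frame of bin between -0.058 and 0.058 m and z of each of offcut_short, offcut_mid, offcut_long in the frame of bin below 0.055 m and x of offcut_mid in the frame of bin between -0.056 and 0.056 m and y of offcut_mid in the frame of bin between -0.058 and 0.058 m and x of offcut_long in the frame of bin between -0.056 and 0.056 m and y of offcut_long in the frame of bin between -0.058 and 0.058 m), for 0.2 s.
At the end, for the whole second after the job is handed in: all three offcuts lie at rest inside the bin (middles inside its walls and below 55 mm), having arrived one after another; bobbin, cover and jaw are within 15 mm of where they stood and the bobbin is upright (all of step 3 and linear speed of each of offcut_short, offcut_mid, offcut_long below 0.02 m/s and distance of each of bobbin, cover, jaw from where it was at the start of the episode below 0.015 m and angle between bobbin's own z axis and vertical below 0.3 rad); the robot touches nothing.
It fails at once if an offcut that is still on the open deck (its middle over 60 mm short of the gate) is pinched or pressed with over 18 N ((x of offcut_short in the frame of hopper below 0.03 m and contact force between the fingers and offcut_short above 18 N) or (x of offcut_mid in the frame of hopper below 0.03 m and contact force between the fingers and offcut_mid above 18 N) or (x of offcut_long in the frame of hopper below 0.03 m and contact force between the fingers and offcut_long above 18 N)).
It fails at once if an offcut is lifted off the deck (its middle more than 12 mm above where it lay) (height (world z) of any of offcut_short, offcut_mid, offcut_long above 0.097 m).
It fails at once if the bobbin, the cover or the jaw is shoved more than 15 mm or the bobbin tipped over (distance of any of bobbin, cover, jaw from where it was at the start of the episode above 0.015 m or angle between bobbin's own z axis and vertical above 0.5 rad).
It also fails if it takes over 64 s, if anything falls off the work surface, if the arm or the gripper's body presses on something with over 40 N, if the wrist force passes 120 N, or if a joint passes its speed limit or range.

## Working session

There is one attempt and no reset: what is moved stays moved. The work goes in short steps, Python scripts to look and compute and a tool call to move; the robot and the scene stay as the last step left them, time stands still between calls to the robot, and variables do not carry over. Pictures are saved under pics/ and viewed, and the job is handed in when it is done.

Besides the shell and the picture viewer there is one more tool, called after "Request:" by a JSON object that holds its "op" and its "data". carry_out: Moves the arm, as the interface text tells. Its arguments: {"type":"object","properties":{"commands":{"type":"array","items":{"type":"array","items":{"type":"number"}}},"fingers":{"type":"number"},"grip_force":{"type":"number"}},"required":["commands"]}

```bash
mkdir -p pics
cat > h.py <<'E'
import numpy as np, cv2
from plant import r
E
python3 - <<'E'
from h import *
s=r.get_state(); print({k:np.round(v,3).tolist() for k,v in s.items()})
for n in ("top","side"):
    p=r.snapshot(n); cv2.imwrite(f"pics/{n}0.png",p["img"]); print(n,np.round(p["intrinsics"],1).tolist(),np.round(p["extrinsics"],3).tolist())
    for l in ["hopper","gate","slot","bin","offcut_short","offcut_mid","offcut_long","bobbin","cover","jaw"]:
        print(l,[(np.round(d["xyz"],3).tolist(),round(d["p"],2)) for d in r.spot_point(p,l)][:4])
E
```

```text
{'clock': 0.0, 'q': [1.22, 0.69, -0.194, 1.566, 0.157, 0.903, -0.215], 'qd': [-0.001, -0.001, 0.001, -0.001, 0.001, 0.002, -0.001], 'joint_torque': [0.001, -52.757, -1.267, -15.343, -0.053, 0.007, 0.0], 'tool_pos': [0.234, -0.579, 0.238], 'eef_rot': [0.982, 0.191, -0.0, -0.001], 'contact_force': [-0.231, 0.277, -0.934], 'moment': [-0.001, 0.025, 0.022], 'opening': 1.0}
top [[575.4, 0.0, 307.3], [0.0, 575.4, 238.8], [0.0, 0.0, 1.0]] [[0.023, -0.991, 0.128, 0.49], [-1.0, -0.022, 0.01, 0.066], [-0.007, -0.129, -0.992, 1.154], [0.0, 0.0, 0.0, 1.0]]
hopper [([0.54, 0.041, 0.082], 0.75)]
gate [([0.662, 0.152, 0.082], 0.86)]
slot [([0.691, 0.17, 0.082], 0.74)]
bin [([0.705, 0.177, 0.003], 0.97), ([0.539, 0.368, -0.0], 0.87), ([0.817, -0.162, 0.001], 0.8), ([0.486, -0.031, 0.081], 0.52)]
offcut_short [([0.502, 0.12, 0.087], 0.64)]
offcut_mid [([0.541, 0.042, 0.084], 0.76)]
offcut_long [([0.574, 0.103, 0.088], 0.83)]
bobbin [([0.413, 0.119, 0.077], 0.76)]
cover [([0.485, -0.029, 0.082], 0.84)]
jaw [([0.698, -0.013, 0.001], 0.59)]
side [[435.8, 0.0, 314.5], [0.0, 435.8, 235.8], [0.0, 0.0, 1.0]] [[-0.99, -0.098, 0.1, 0.531], [-0.139, 0.756, -0.639, 0.58], [-0.013, -0.647, -0.762, 0.692], [0.0, 0.0, 0.0, 1.0]]
hopper [([0.585, 0.108, 0.001], 0.91), ([0.493, -0.03, 0.08], 0.32)]
gate [([0.664, 0.154, 0.078], 0.64)]
slot [([0.688, 0.168, 0.082], 0.87)]
bin [([0.818, -0.168, -0.002], 0.75), ([0.546, 0.368, -0.001], 0.65), ([0.699, 0.179, 0.004], 0.6)]
offcut_short [([0.505, 0.122, 0.088], 0.67)]
offcut_mid [([0.537, 0.04, 0.085], 0.88)]
offcut_long [([0.575, 0.104, 0.085], 0.91)]
bobbin [([0.414, 0.117, 0.081], 0.95)]
cover [([0.49, -0.03, 0.082], 0.8)]
jaw [([0.7, -0.014, 0.002], 0.62)]
```

View pics/top0.png

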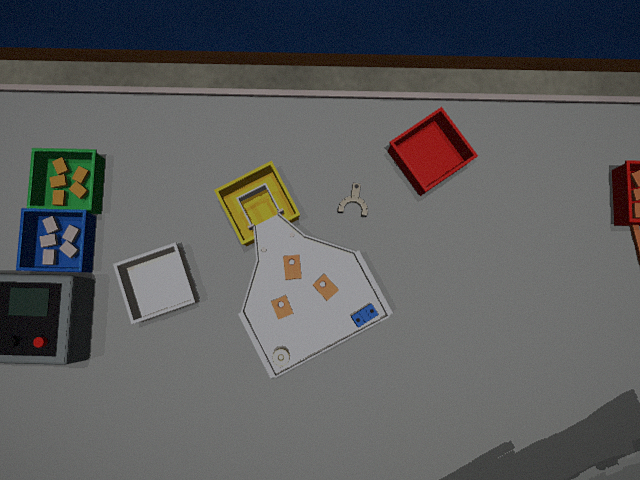

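View pics/side0.png

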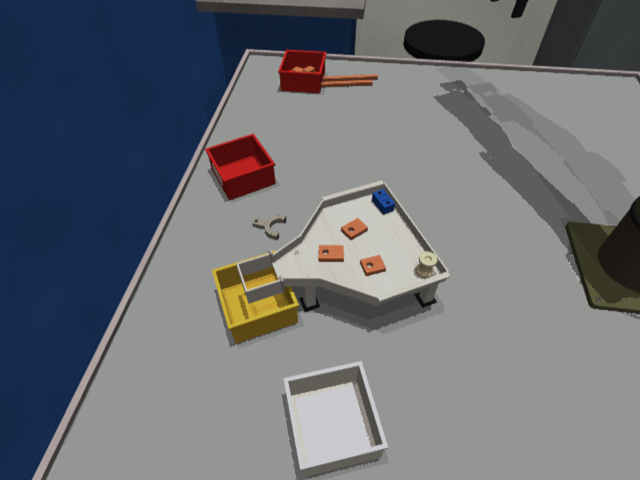

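```bash
cat >> h.py <<'E'
def proj(p,P):
    E=np.asarray(p["extrinsics"]);K=np.asarray(p["intrinsics"]);P=np.atleast_2d(P)
    c=(P-E[:3,3])@E[:3,:3]; u=c@K.T; return u[:,:2]/u[:,2:]
def back(p,uv,z):
    E=np.asarray(p["extrinsics"]);K=np.asarray(p["intrinsics"]);uv=np.atleast_2d(uv)
    d=np.c_[uv,np.ones(len(uv))]@np.linalg.inv(K).T@E[:3,:3].T
    return E[:3,3]+d*((z-E[2,3])/d[:,2:])
def copper(p,amin=60):
    im=p["img"].astype(int);hsv=cv2.cvtColor(p["img"],cv2.COLOR_BGR2HSV)
    m=((hsv[...,0]<=16)&(hsv[...,1]>90)&(hsv[...,2]>90)).astype(np.uint8)
    cs,_=cv2.findContours(m,cv2.RETR_EXTERNAL,cv2.CHAIN_APPROX_NONE)
    return [c for c in cs if cv2.contourArea(c)>amin]
def bars(p,H=None):
    out=[]
    for c in copper(p):
        w=back(p,c[:,0].astype(float),0.09)
        if not(0.38<w[:,0].mean()<0.78 and -0.06<w[:,1].mean()<0.25): continue
        if H is not None: w=toH(w,H)
        (cx,cy),(a,b),t=cv2.minAreaRect((w[:,:2]*1000).astype(np.float32))
        if a<b:a,b,t=b,a,t+90
        t=(t+90)%180-90
        out.append((round(cx,1),round(cy,1),round(a,1),round(b,1),round(t,1)))
    return out
def toH(w,H):
    x,y,t=H;c,s=np.cos(t),np.sin(t);d=np.asarray(w)[:,:2]-[x,y]
    return np.c_[d@[c,s],d@[-s,c]]
def toW(h,H,z):
    x,y,t=H;c,s=np.cos(t),np.sin(t);h=np.atleast_2d(h)
    return np.c_[x+c*h[:,0]-s*h[:,1],y+s*h[:,0]+c*h[:,1],np.full(len(h),z)]
OUT=np.array([[-170,-115],[-40,-115],[30,-48],[90,-24],[150,-28],[150,28],[90,24],[30,48],[-40,115],[-170,115]])/1000.
E
cat > fit.py <<'E'
from h import *
p=r.snapshot("top"); q=r.snapshot("side")
pts={"gate":(.09,0),"slot":(.1215,0),"bin":(.1355,0),"hopper":(0,0)}
H=(0.585,0.108,np.radians(30))
def draw(p,H,n):
    im=cv2.resize(p["img"],None,fx=2,fy=2)
    for z,c in((.08,(0,255,0)),(.1,(255,0,255))):
        cv2.polylines(im,[np.round(2*proj(p,toW(OUT,H,z))).astype(int)],True,c,1)
    cx,cy=(2*proj(p,toW([[-.02,0]],H,.08))[0]).astype(int)
    x0=max(0,cx-300);y0=max(0,cy-270);im=im[y0:y0+580,x0:x0+640]
    cv2.imwrite(n,im)
if __name__=="__main__":
    import sys
    H=(float(sys.argv[1]),float(sys.argv[2]),np.radians(float(sys.argv[3])))
    draw(p,H,f"pics/fit_top{sys.argv[4]}.png");draw(q,H,f"pics/fit_side{sys.argv[4]}.png")
    print(bars(p,H));print(bars(q,H))
E
python3 fit.py 0.585 0.108 30 1
```

```text
[(-67.1, 53.5, 35.3, 29.5, -5.6), (-73.0, -34.3, 39.8, 29.9, 13.4), (-11.3, 1.9, 43.5, 29.6, -22.9)]
[(-63.2, 56.4, 35.9, 31.0, -5.4), (-8.1, 4.8, 42.4, 31.3, -22.6), (-70.3, -30.1, 40.9, 34.2, 12.6)]
```

View pics/fit_top1.png

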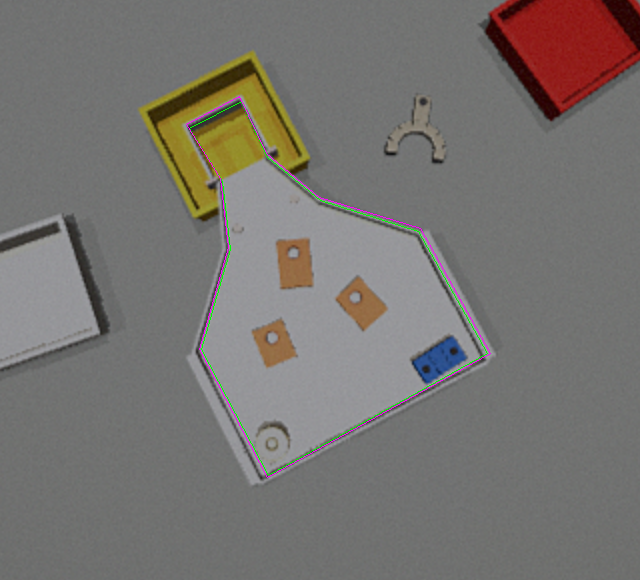

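View pics/fit_side1.png

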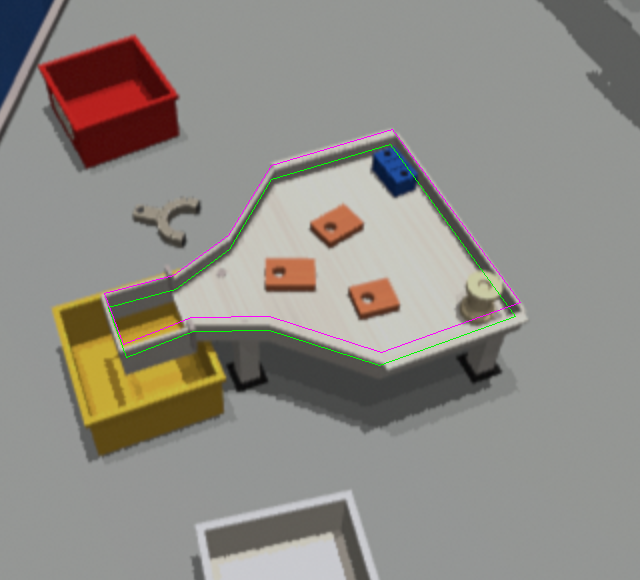

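```bash
cat >> h.py <<'E'
H0=(0.585,0.108,np.radians(30))
from scipy.spatial.transform import Rotation as Ro
def st():
    s=r.get_state();R=Ro.from_quat(s["eef_rot"]).as_matrix()
    h=toH([s["tool_pos"]],H0)[0]*1000
    print("t",round(float(s["clock"]),2),"hop",np.round(h,1),"z",round(s["tool_pos"][2]*1000,1),"yaw",round(np.degrees(np.arctan2(R[1,0],R[0,0])),2),"tilt",np.round(R[:2,2],4),"F",np.round(s["contact_force"],1),"op",round(float(s["opening"]),2))
    return s,R
def go(hx,hy,z,yaw=30):
    s,R=st()
    t=toW([[hx/1000,hy/1000]],H0,z/1000)[0]
    d=R.T@(t-s["tool_pos"])*1000
    y=np.radians(yaw); G=np.array([[np.cos(y),np.sin(y),0],[np.sin(y),-np.cos(y),0],[0,0,-1]])
    print("shift mm",np.round(d,1),"turn",np.round(np.degrees(Ro.from_matrix(R.T@G).as_rotvec()),2))
E
python3 - <<'E'
from h import *
go(-50,8,180); print(toW([[-.05,.008]],H0,.18))
E
```

```text
t 1.2 hop [-647.1 -420.1] z 238.7 yaw 22.05 tilt [ 0.     -0.0001] F [-0.3 -0.7 -0.1] op 1.0
shift mm [ 532.1 -506.5   58.7] turn [ 0.    0.   -7.95]
[[0.53769873 0.0899282  0.18      ]]
```

Request:
{"op": "carry_out", "data": {"commands": [[0.5321, -0.5065, 0.02, 0, 0, -7.95], [0.5321, -0.5065, 0.02, 0, 0, -7.95], [0.5321, -0.5065, 0.02, 0, 0, -7.95], [0.5321, -0.5065, 0.02, 0, 0, -7.95], [0.5321, -0.5065, 0.02, 0, 0, -7.95], [0.5321, -0.5065, 0.02, 0, 0, -7.95], [0.5321, -0.5065, 0.02, 0, 0, -7.95], [0.5321, -0.5065, 0.02, 0, 0, -7.95], [0.5321, -0.5065, 0.02, 0, 0, -7.95], [0.5321, -0.5065, 0.02, 0, 0, -7.95], [0.5321, -0.5065, 0.02, 0, 0, -7.95], [0.5321, -0.5065, 0.02, 0, 0, -7.95]], "fingers": 255, "grip_force": 20}}

```text
clock: 2.4
tool_pos: [0.4829, -0.031, 0.2226]
eef_rot: [0.966, 0.259, 0.0, 0.0]
contact_force: [0.9, -0.3, 0.3]
opening: 0.006
```

```bash
python3 -c "
from h import *
go(-50,8,130)"
```

```text
t 2.4 hop [-157.9  -69.3] z 222.6 yaw 30.0 tilt [ 0.0008 -0.0002] F [ 0.9 -0.3  0.3] op 0.01
shift mm [107.9 -77.4  92.6] turn [ 0.03 -0.03 -0.  ]
```

Request:
{"op": "carry_out", "data": {"commands": [[0.035, -0.026, 0.02, 0, 0, 0], [0.07, -0.052, 0.05, 0, 0, 0], [0.105, -0.077, 0.08, 0, 0, 0], [0.105, -0.077, 0.09, 0, 0, 0], [0.105, -0.077, 0.09, 0, 0, 0], [0.105, -0.077, 0.09, 0, 0, 0]]}}

```text
clock: 3.0
tool_pos: [0.5342, 0.0845, 0.1326]
eef_rot: [0.966, 0.258, -0.001, 0.001]
contact_force: [0.4, 0.4, 0.6]
opening: 0.001
```

```bash
python3 -c "
from h import *
go(-50,8,84)
p=r.snapshot('side');q=r.snapshot('top')
im=np.hstack([cv2.resize(p['img'][150:350,220:480],None,fx=1.5,fy=1.5),cv2.resize(q['img'][150:350,200:460],None,fx=1.5,fy=1.5)])
cv2.imwrite('pics/a.png',im)"
```

```text
t 3.0 hop [-55.8   5.1] z 132.6 yaw 29.9 tilt [-0.0006 -0.0016] F [0.4 0.4 0.6] op 0.0
shift mm [ 5.8 -3.  48.6] turn [ 0.06  0.08 -0.1 ]
```

View pics/a.png

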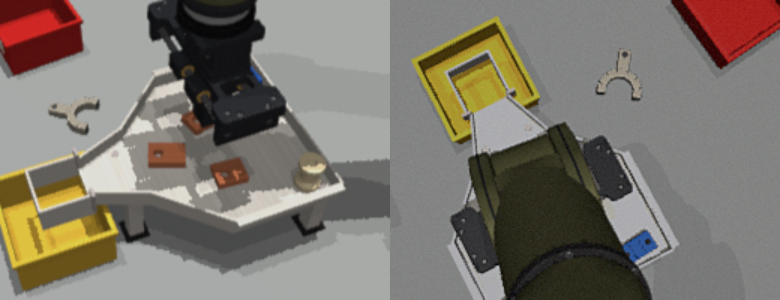

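Request:
{"op": "carry_out", "data": {"commands": [[0.005, -0.005, 0.01, 0, 0, 0], [0.005, -0.005, 0.02, 0, 0, 0], [0.005, -0.005, 0.03, 0, 0, 0], [0.005, -0.005, 0.04, 0, 0, 0], [0.005, -0.005, 0.046, 0, 0, 0], [0.005, -0.005, 0.048, 0, 0, 0], [0.005, -0.005, 0.048, 0, 0, 0]]}}

```text
clock: 3.8
tool_pos: [0.5362, 0.0929, 0.084]
eef_rot: [0.966, 0.259, -0.0, 0.0]
contact_force: [-0.1, 0.9, -0.1]
opening: 0.003
```

```bash
python3 -c "
from h import *
go(-20,8,84)
p=r.snapshot('side');print(bars(p,H0))
im=cv2.resize(p['img'][150:350,200:480],None,fx=2.5,fy=2.5)
cv2.imwrite('pics/b.png',im)"
```

```text
t 3.8 hop [-49.8  11.4] z 84.0 yaw 30.0 tilt [-0.0006 -0.0003] F [-0.1  0.9 -0.1] op 0.0
shift mm [29.8  3.4 -0. ] turn [-0.    0.04 -0.  ]
[(-61.6, 69.2, 36.8, 12.7, -5.9), (-7.3, 6.8, 42.4, 35.6, -22.6)]
```

View pics/b.png

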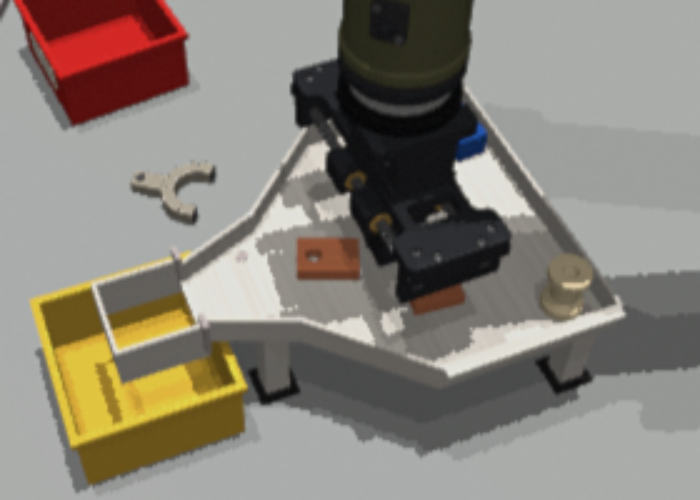

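Request:
{"op": "carry_out", "data": {"commands": [[0.003, 0.0, 0, 0, 0, 0], [0.006, 0.001, 0, 0, 0, 0], [0.009, 0.001, 0, 0, 0, 0], [0.012, 0.002, 0, 0, 0, 0], [0.015, 0.002, 0, 0, 0, 0], [0.018, 0.003, 0, 0, 0, 0], [0.021, 0.003, 0, 0, 0, 0], [0.025, 0.004, 0, 0, 0, 0], [0.029, 0.005, 0, 0, 0, 0], [0.033, 0.006, 0, 0, 0, 0], [0.036, 0.006, 0, 0, 0, 0], [0.036, 0.006, 0, 0, 0, 0]]}}

```text
clock: 5.05
tool_pos: [0.5714, 0.1065, 0.0844]
eef_rot: [0.966, 0.259, 0.001, -0.0]
contact_force: [0.1, -0.7, 0.5]
opening: 0.004
```

```bash
python3 -c "
from h import *
go(20,2,84)
p=r.snapshot('side');print(bars(p,H0))
im=cv2.resize(p['img'][150:350,200:480],None,fx=2.5,fy=2.5)
cv2.imwrite('pics/c.png',im)"
```

```text
t 5.05 hop [-12.5   5.5] z 84.4 yaw 30.02 tilt [0.0014 0.0008] F [ 0.1 -0.7  0.5] op 0.0
shift mm [32.5  3.6  0.5] turn [ 0.   -0.09  0.02]
[(-62.4, 60.2, 37.1, 30.2, -4.9), (22.6, 10.6, 44.0, 35.7, 0.5)]
```

View pics/c.png

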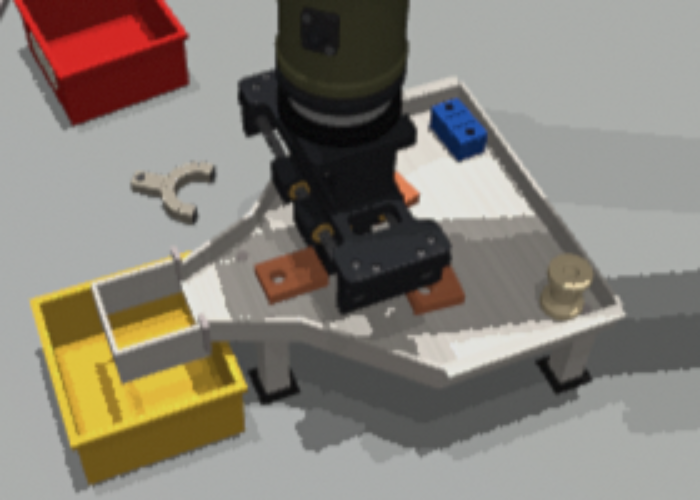

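Request:
{"op": "carry_out", "data": {"commands": [[0.004, 0.0005, 0, 0, 0, 0], [0.009, 0.001, 0, 0, 0, 0], [0.014, 0.002, 0, 0, 0, 0], [0.019, 0.003, 0, 0, 0, 0], [0.024, 0.004, 0, 0, 0, 0], [0.029, 0.005, 0, 0, 0, 0], [0.034, 0.0055, 0, 0, 0, 0], [0.039, 0.006, 0, 0, 0, 0], [0.044, 0.006, 0, 0, 0, 0], [0.049, 0.006, 0, 0, 0, 0], [0.052, 0.006, 0, 0, 0, 0], [0.052, 0.006, 0, 0, 0, 0]]}}

```text
clock: 6.3
tool_pos: [0.6192, 0.1272, 0.0844]
eef_rot: [0.966, 0.259, 0.001, -0.0]
contact_force: [0.5, -0.7, -0.0]
opening: 0.009
```

```bash
python3 -c "
from h import *
go(72,0,84)
p=r.snapshot('side');print(bars(p,H0))
im=cv2.resize(p['img'][150:350,200:480],None,fx=2.5,fy=2.5)
cv2.imwrite('pics/d.png',im)"
```

```text
t 6.3 hop [39.3 -0.5] z 84.4 yaw 30.01 tilt [0.0011 0.0006] F [ 0.5 -0.7 -0. ] op 0.01
shift mm [32.7 -0.5  0.5] turn [ 0.   -0.07  0.01]
[(74.5, 4.2, 44.5, 35.8, -1.1), (-62.6, 57.9, 36.9, 35.1, -5.4), (-68.9, -29.9, 43.9, 34.8, 13.2)]
```

View pics/d.png

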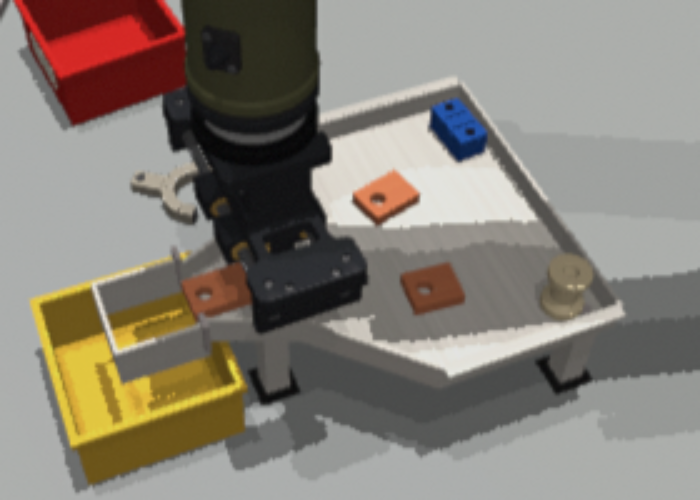

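Request:
{"op": "carry_out", "data": {"commands": [[0.005, 0, 0, 0, 0, 0], [0.01, 0, 0, 0, 0, 0], [0.015, 0, 0, 0, 0, 0], [0.02, 0, 0, 0, 0, 0], [0.025, 0, 0, 0, 0, 0], [0.03, 0, 0, 0, 0, 0], [0.034, 0, 0, 0, 0, 0], [0.034, 0, 0, 0, 0, 0], [0.026, 0, 0, 0, 0, 0], [0.014, 0, 0, 0, 0, 0], [0.014, 0, -0.02, 0, 0, 0], [0.014, 0, -0.04, 0, 0, 0]]}}

```text
clock: 7.55
tool_pos: [0.6292, 0.1328, 0.1242]
eef_rot: [0.966, 0.259, -0.001, 0.0]
contact_force: [-0.0, 0.7, -0.1]
opening: 0.005
```

```bash
python3 -c "
from h import *
go(-100,57,130)
p=r.snapshot('side');print(bars(p,H0))
im=cv2.resize(p['img'][150:350,200:480],None,fx=2.5,fy=2.5)
cv2.imwrite('pics/e.png',im)"
```

```text
t 7.55 hop [50.7 -0.7] z 124.2 yaw 29.98 tilt [-0.0023 -0.001 ] F [-0.   0.7 -0.1] op 0.0
shift mm [-150.7  -57.6   -5.4] turn [-0.02  0.14 -0.02]
[(139.0, 53.8, 39.4, 30.3, -4.5), (-62.6, 57.9, 36.9, 35.1, -5.4), (-69.0, -29.6, 43.9, 34.1, 13.4)]
```

View pics/e.png

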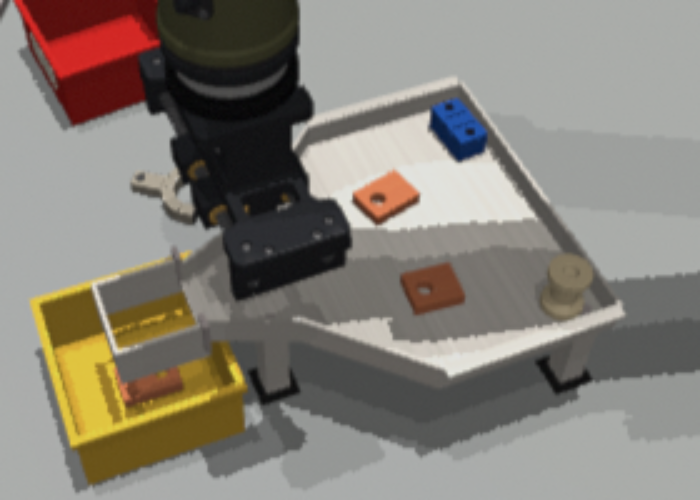

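Request:
{"op": "carry_out", "data": {"commands": [[-0.035, 0.021, -0.006, 0, 0, 0], [-0.07, 0.043, -0.006, 0, 0, 0], [-0.1, 0.062, -0.006, 0, 0, 0], [-0.12, 0.074, -0.006, 0, 0, 0], [-0.123, 0.076, -0.006, 0, 0, 0], [-0.123, 0.076, -0.003, 0, 0, 0], [-0.123, 0.076, 0.005, 0, 0, 0], [-0.123, 0.076, 0.015, 0, 0, 0], [-0.123, 0.076, 0.025, 0, 0, 0], [-0.123, 0.076, 0.034, 0, 0, 0], [-0.123, 0.076, 0.04, 0, 0, 0], [-0.123, 0.076, 0.04, 0, 0, 0]]}}

```text
clock: 8.8
tool_pos: [0.5615, 0.0065, 0.0832]
eef_rot: [0.966, 0.259, -0.001, -0.0]
contact_force: [0.1, 0.5, 0.3]
opening: 0.005
```

```bash
python3 -c "
from h import *
go(-72,-33,84)
p=r.snapshot('side');print(bars(p,H0))
im=cv2.resize(p['img'][150:350,200:480],None,fx=2.5,fy=2.5)
cv2.imwrite('pics/f.png',im)"
```

```text
t 8.8 hop [-71.1 -76.2] z 83.2 yaw 30.02 tilt [-0.0019 -0.0003] F [0.1 0.5 0.3] op 0.01
shift mm [ -0.9 -43.2  -0.8] turn [-0.04  0.1   0.02]
[(140.8, 56.9, 42.6, 26.6, -19.7), (-63.1, 57.5, 35.9, 34.3, -5.4), (-70.3, -31.1, 40.8, 30.7, 9.9)]
```

View pics/f.png

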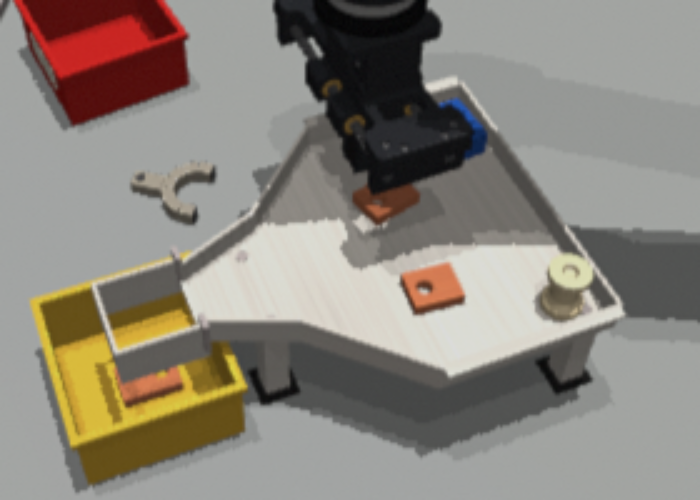

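Request:
{"op": "carry_out", "data": {"commands": [[0, -0.003, 0, 0, 0, 0], [0, -0.006, 0, 0, 0, 0], [0, -0.009, 0, 0, 0, 0], [0, -0.012, 0, 0, 0, 0], [0, -0.015, 0, 0, 0, 0], [0, -0.019, 0, 0, 0, 0], [0, -0.024, 0, 0, 0, 0], [0, -0.029, 0, 0, 0, 0], [0, -0.034, 0, 0, 0, 0], [0, -0.039, 0, 0, 0, 0], [0, -0.043, 0, 0, 0, 0], [0, -0.043, 0, 0, 0, 0]]}}

```text
clock: 10.05
tool_pos: [0.5402, 0.0446, 0.0844]
eef_rot: [0.966, 0.259, -0.0, -0.0]
contact_force: [-0.3, 0.1, -0.3]
opening: 0.006
```

```bash
python3 -c "
from h import *
go(-110,-40,84)
p=r.snapshot('side');print(bars(p,H0))
im=cv2.resize(p['img'][150:350,200:480],None,fx=2.5,fy=2.5)
cv2.imwrite('pics/g.png',im)"
```

```text
t 10.05 hop [-70.5 -32.5] z 84.4 yaw 30.07 tilt [-0.0005  0.0005] F [-0.3  0.1 -0.3] op 0.01
shift mm [-39.5   7.4   0.4] turn [-0.04  0.01  0.07]
[(140.8, 56.9, 42.6, 26.6, -19.7), (-63.3, 57.5, 37.4, 34.9, -6.8), (-53.0, -2.3, 30.2, 18.4, 68.7)]
```

View pics/g.png

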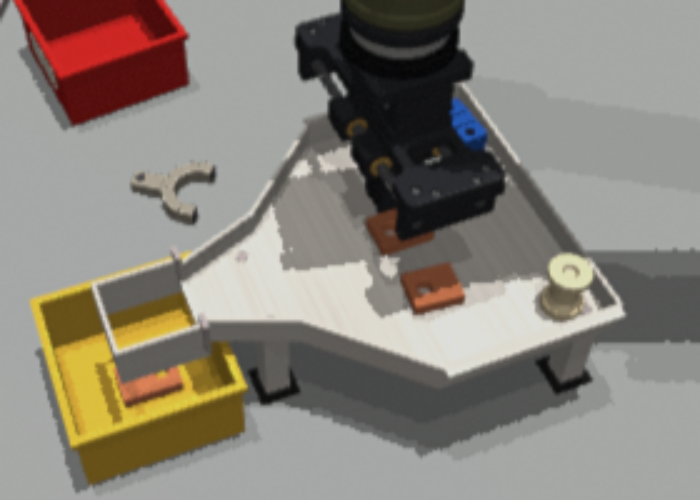

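Request:
{"op": "carry_out", "data": {"commands": [[0, 0.004, 0, 0, 0, 0], [0, 0.008, 0, 0, 0, 0], [0, 0.008, -0.025, 0, 0, 0], [-0.02, 0.008, -0.04, 0, 0, 0], [-0.045, 0, -0.04, 0, 0, 0], [-0.045, -0.02, -0.04, 0, 0, 0], [-0.045, -0.033, -0.04, 0, 0, 0], [-0.045, -0.033, -0.04, 0, 0, 0]]}}

```text
clock: 10.9
tool_pos: [0.4849, 0.0517, 0.1244]
eef_rot: [0.965, 0.26, 0.0, -0.001]
contact_force: [0.1, 0.2, -1.7]
opening: 0.008
```

```bash
python3 -c "
from h import *
go(-115,1,84)
p=r.snapshot('side');print(bars(p,H0))
im=cv2.resize(p['img'][150:350,200:480],None,fx=2.5,fy=2.5)
cv2.imwrite('pics/i.png',im)"
```

```text
t 10.9 hop [-114.9    1.3] z 124.4 yaw 30.19 tilt [-0.0002  0.0012] F [ 0.1  0.2 -1.7] op 0.01
shift mm [-0.2  0.3 40.4] turn [-0.06 -0.03  0.19]
[(140.8, 56.9, 42.6, 26.6, -19.7), (-63.2, 57.8, 37.3, 34.9, -5.4), (-66.2, 1.5, 40.6, 35.3, -0.7)]
```

View pics/i.png

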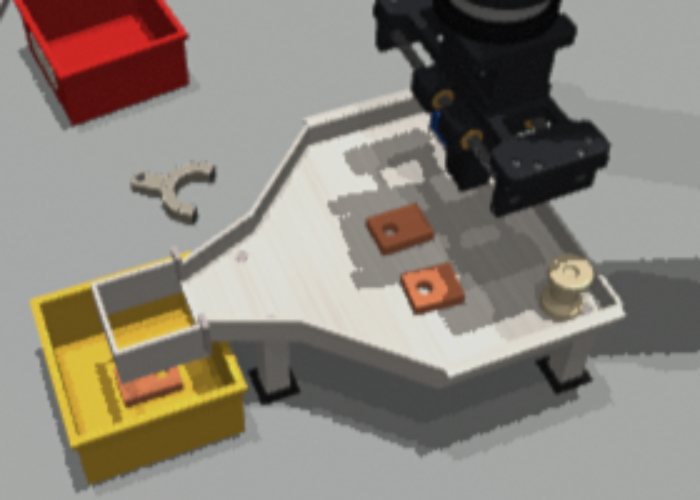

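Request:
{"op": "carry_out", "data": {"commands": [[0, 0.004, 0.012, 0, 0, 0], [0, 0.004, 0.025, 0, 0, 0], [0, 0.004, 0.036, 0, 0, 0], [0, 0.004, 0.04, 0, 0, 0], [0.004, 0.004, 0.04, 0, 0, 0], [0.008, 0.004, 0.04, 0, 0, 0], [0.012, 0.004, 0.04, 0, 0, 0], [0.016, 0.004, 0.04, 0, 0, 0], [0.02, 0.004, 0.04, 0, 0, 0], [0.025, 0.004, 0.04, 0, 0, 0], [0.03, 0.004, 0.04, 0, 0, 0], [0.035, 0.004, 0.04, 0, 0, 0]]}}

```text
clock: 12.15
tool_pos: [0.5177, 0.0638, 0.0844]
eef_rot: [0.966, 0.259, -0.0, 0.0]
contact_force: [-1.4, -1.4, 0.8]
opening: 0.007
```

Request:
{"op": "carry_out", "data": {"commands": [[0.005, 0, 0, 0, 0, 0], [0.01, 0, 0, 0, 0, 0], [0.015, 0, 0, 0, 0, 0], [0.021, 0, 0, 0, 0, 0], [0.027, 0, 0, 0, 0, 0], [0.033, 0, 0, 0, 0, 0], [0.039, 0, 0, 0, 0, 0], [0.045, 0, 0, 0, 0, 0], [0.051, 0, 0, 0, 0, 0], [0.057, 0, 0, 0, 0, 0], [0.061, 0, 0, 0, 0, 0], [0.062, 0, 0, 0, 0, 0]]}}

```text
clock: 13.35
tool_pos: [0.5719, 0.0953, 0.0844]
eef_rot: [0.966, 0.259, 0.001, -0.0]
contact_force: [-0.7, 0.3, 0.7]
opening: -0.0
```

```bash
python3 -c "
from h import *
go(72,0,84)
p=r.snapshot('side');print(bars(p,H0))
im=cv2.resize(p['img'][150:350,200:480],None,fx=2.5,fy=2.5)
cv2.imwrite('pics/j.png',im)"
```

```text
t 13.35 hop [-17.7  -4.5] z 84.4 yaw 30.01 tilt [0.001  0.0005] F [-0.7  0.3  0.7] op -0.0
shift mm [89.7 -4.4  0.5] turn [ 0.   -0.07  0.01]
[(139.2, 53.0, 38.8, 29.9, -2.7), (-62.6, 58.1, 37.2, 34.3, -4.9), (15.7, 1.6, 40.9, 35.9, -1.5)]
```

View pics/j.png

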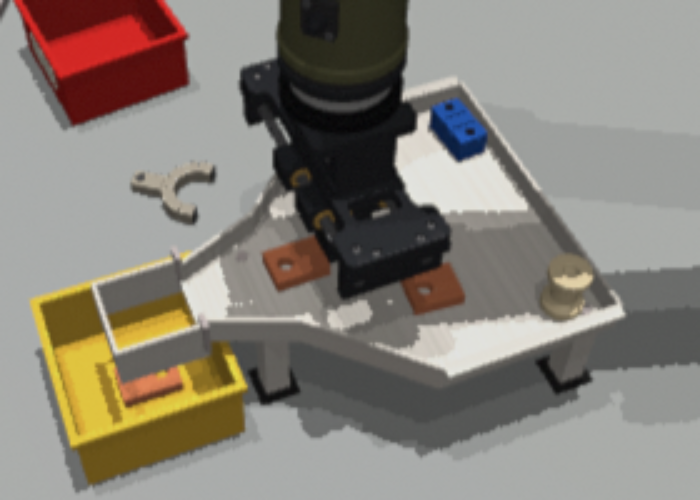

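Request:
{"op": "carry_out", "data": {"commands": [[0.004, -0.0005, 0, 0, 0, 0], [0.009, -0.001, 0, 0, 0, 0], [0.014, -0.0015, 0, 0, 0, 0], [0.02, -0.002, 0, 0, 0, 0], [0.026, -0.0025, 0, 0, 0, 0], [0.032, -0.003, 0, 0, 0, 0], [0.038, -0.0035, 0, 0, 0, 0], [0.044, -0.004, 0, 0, 0, 0], [0.049, -0.004, 0, 0, 0, 0], [0.053, -0.004, 0, 0, 0, 0], [0.056, -0.004, 0, 0, 0, 0], [0.056, -0.004, 0, 0, 0, 0]]}}

```text
clock: 14.6
tool_pos: [0.6183, 0.1266, 0.0844]
eef_rot: [0.966, 0.259, 0.001, -0.0]
contact_force: [-0.4, -0.8, -0.3]
opening: 0.004
```

```bash
python3 -c "
from h import *
go(72,0,84)
p=r.snapshot('side');print(bars(p,H0))
im=cv2.resize(p['img'][150:350,200:480],None,fx=2.5,fy=2.5)
cv2.imwrite('pics/k.png',im)"
```

```text
t 14.6 hop [38.1 -0.6] z 84.4 yaw 30.01 tilt [0.001  0.0004] F [-0.4 -0.8 -0.3] op 0.0
shift mm [33.9 -0.6  0.4] turn [ 0.01 -0.06  0.01]
[(139.0, 53.5, 39.4, 29.8, -4.5), (71.0, 5.4, 39.5, 36.1, -1.3), (-62.6, 57.9, 36.9, 35.1, -5.4)]
```

View pics/k.png

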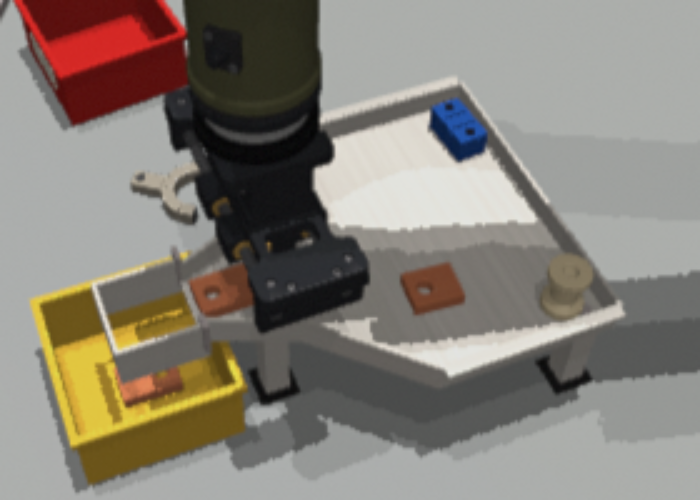

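Request:
{"op": "carry_out", "data": {"commands": [[0.005, 0, 0, 0, 0, 0], [0.01, 0, 0, 0, 0, 0], [0.015, 0, 0, 0, 0, 0], [0.02, 0, 0, 0, 0, 0], [0.025, 0, 0, 0, 0, 0], [0.03, 0, 0, 0, 0, 0], [0.036, 0, 0, 0, 0, 0], [0.036, 0, 0, 0, 0, 0], [0.028, 0, 0, 0, 0, 0], [0.014, 0, 0, 0, 0, 0], [0.014, 0, -0.02, 0, 0, 0], [0.014, 0, -0.04, 0, 0, 0]]}}

```text
clock: 15.85
tool_pos: [0.6282, 0.1322, 0.1242]
eef_rot: [0.966, 0.259, -0.001, 0.0]
contact_force: [0.3, 0.3, -0.9]
opening: 0.003
```

```bash
python3 -c "
from h import *
go(-66,98,130)
p=r.snapshot('side');print(bars(p,H0))
im=cv2.resize(p['img'][150:350,200:480],None,fx=2.5,fy=2.5)
cv2.imwrite('pics/l.png',im)"
```

```text
t 15.85 hop [49.5 -0.7] z 124.2 yaw 29.98 tilt [-0.0025 -0.0011] F [ 0.3  0.3 -0.9] op 0.0
shift mm [-115.6  -98.6   -5.4] turn [-0.02  0.16 -0.02]
[(138.9, 51.5, 39.4, 34.3, -4.5), (-62.6, 57.9, 36.9, 35.1, -5.4)]
```

View pics/l.png

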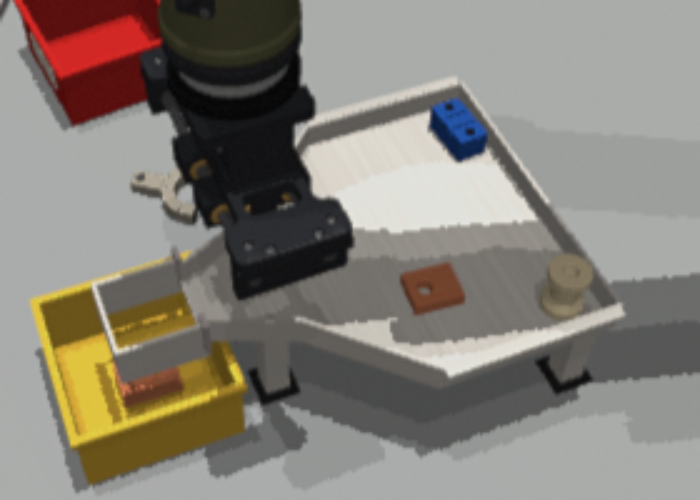

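Request:
{"op": "carry_out", "data": {"commands": [[-0.03, -0.025, -0.006, 0, 0, 0], [-0.062, -0.05, -0.006, 0, 0, 0], [-0.09, -0.074, -0.006, 0, 0, 0], [-0.11, -0.09, -0.006, 0, 0, 0], [-0.1155, -0.0945, -0.006, 0, 0, 0], [-0.1155, -0.0945, -0.006, 0, 0, 0], [-0.1155, -0.0945, -0.006, 0, 0, 0]]}}

```text
clock: 16.6
tool_pos: [0.4843, 0.1571, 0.1305]
eef_rot: [0.966, 0.258, 0.001, 0.0]
contact_force: [0.4, 0.1, -0.1]
opening: 0.005
```

```bash
python3 -c "
from h import *
go(-66,94,84)
p=r.snapshot('top')
im=cv2.resize(p['img'][130:380,180:440],None,fx=2.3,fy=2.3)
cv2.imwrite('pics/m.png',im)
p=r.snapshot('side')
im=cv2.resize(p['img'][150:350,200:480],None,fx=2.5,fy=2.5)
cv2.imwrite('pics/m2.png',im)"
```

```text
t 16.6 hop [-62.7  92.8] z 130.5 yaw 29.94 tilt [0.0023 0.0003] F [ 0.4  0.1 -0.1] op 0.0
shift mm [-3.4 -1.2 46.5] turn [ 0.05 -0.12 -0.06]
```

View pics/m.png

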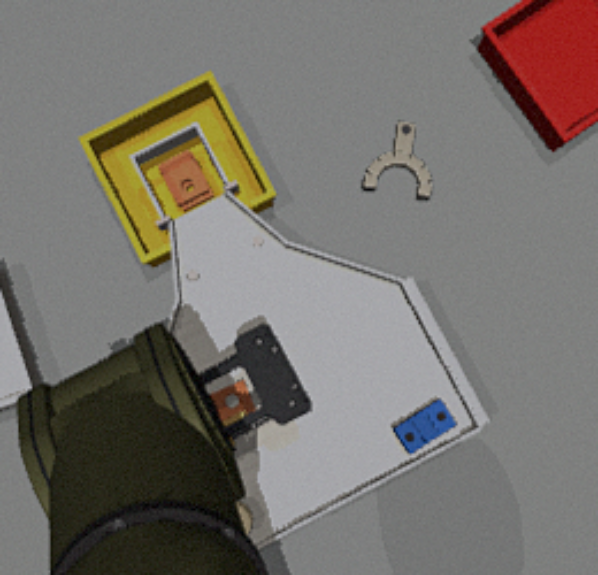

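View pics/m2.png

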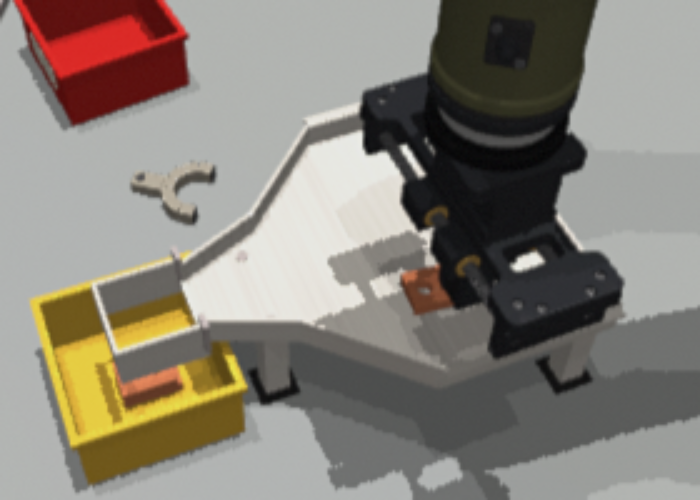

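Request:
{"op": "carry_out", "data": {"commands": [[-0.003, -0.001, 0.01, 0, 0, 0], [-0.003, -0.001, 0.022, 0, 0, 0], [-0.003, -0.001, 0.034, 0, 0, 0], [-0.003, -0.001, 0.042, 0, 0, 0], [-0.003, -0.001, 0.046, 0, 0, 0], [-0.003, -0.001, 0.046, 0, 0, 0]]}}

```text
clock: 17.3
tool_pos: [0.4792, 0.1565, 0.0836]
eef_rot: [0.966, 0.259, -0.001, 0.0]
contact_force: [-0.7, -0.8, 1.2]
opening: 0.005
```

```bash
python3 -c "
from h import *
go(-66,33,84)"
```

```text
t 17.3 hop [-67.4  94.9] z 83.6 yaw 30.0 tilt [-0.0011 -0.0006] F [-0.7 -0.8  1.2] op 0.01
shift mm [ 1.4 61.9 -0.4] turn [-0.    0.07  0.  ]
```

Request:
{"op": "carry_out", "data": {"commands": [[0.001, 0.003, 0, 0, 0, 0], [0.001, 0.006, 0, 0, 0, 0], [0.001, 0.009, 0, 0, 0, 0], [0.001, 0.012, 0, 0, 0, 0], [0.001, 0.016, 0, 0, 0, 0], [0.001, 0.021, 0, 0, 0, 0], [0.001, 0.026, 0, 0, 0, 0], [0.001, 0.031, 0, 0, 0, 0], [0.001, 0.037, 0, 0, 0, 0], [0.001, 0.043, 0, 0, 0, 0], [0.001, 0.049, 0, 0, 0, 0], [0.001, 0.055, 0, 0, 0, 0]]}}

```text
clock: 18.5
tool_pos: [0.508, 0.1091, 0.0844]
eef_rot: [0.966, 0.259, 0.0, 0.0]
contact_force: [-1.7, 2.5, 2.8]
opening: 0.005
```

```bash
python3 -c "
from h import *
go(-66,33,84)"
```

```text
t 18.5 hop [-66.1  39.4] z 84.4 yaw 30.0 tilt [ 0. -0.] F [-1.7  2.5  2.8] op 0.0
shift mm [0.1 6.4 0.4] turn [ 0. -0. -0.]
```

Finish the side push, back off, lift, go behind.

Request:
{"op": "carry_out", "data": {"commands": [[0, 0.003, 0, 0, 0, 0], [0, 0.006, 0, 0, 0, 0], [0, 0.006, 0, 0, 0, 0], [0, -0.003, 0, 0, 0, 0], [0, -0.003, -0.025, 0, 0, 0], [-0.02, -0.003, -0.045, 0, 0, 0], [-0.05, 0.005, -0.045, 0, 0, 0], [-0.05, 0.025, -0.045, 0, 0, 0], [-0.05, 0.039, -0.045, 0, 0, 0], [-0.05, 0.039, -0.045, 0, 0, 0], [-0.05, 0.039, -0.045, 0, 0, 0]]}}

```text
clock: 19.6
tool_pos: [0.4836, 0.0515, 0.1293]
eef_rot: [0.966, 0.259, -0.0, -0.0]
contact_force: [0.1, -0.1, -0.2]
opening: 0.005
```

```bash
python3 -c "
from h import *
go(-112,0,84)
p=r.snapshot('side');print(bars(p,H0))
im=cv2.resize(p['img'][150:350,200:480],None,fx=2.5,fy=2.5)
cv2.imwrite('pics/n.png',im)"
```

```text
t 19.6 hop [-116.1    1.8] z 129.3 yaw 30.02 tilt [-0.0004  0.0003] F [ 0.1 -0.1 -0.2] op 0.0
shift mm [ 4.1  1.8 45.3] turn [-0.03  0.01  0.02]
[(139.1, 51.1, 38.8, 34.7, -2.7), (-62.1, 8.7, 37.2, 34.6, 0.5)]
```

View pics/n.png

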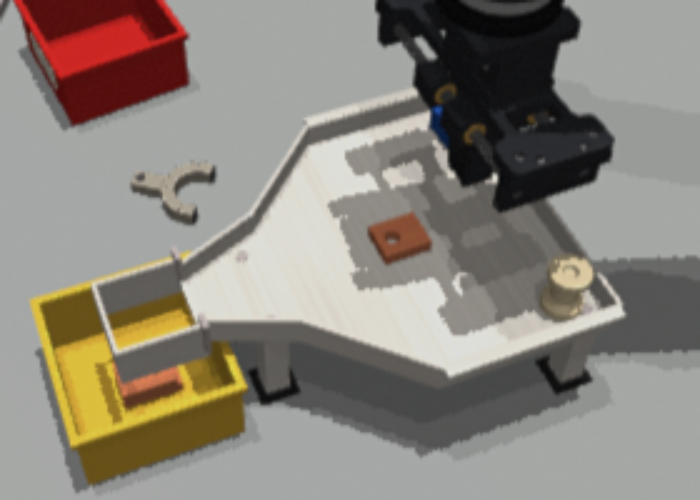

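Request:
{"op": "carry_out", "data": {"commands": [[0.004, -0.002, 0.015, 0, 0, 0], [0.006, -0.002, 0.03, 0, 0, 0], [0.008, -0.002, 0.042, 0, 0, 0], [0.01, -0.002, 0.045, 0, 0, 0], [0.014, -0.002, 0.045, 0, 0, 0], [0.018, -0.002, 0.045, 0, 0, 0], [0.021, -0.002, 0.045, 0, 0, 0], [0.024, -0.002, 0.045, 0, 0, 0], [0.027, -0.002, 0.045, 0, 0, 0], [0.031, -0.002, 0.045, 0, 0, 0], [0.036, -0.002, 0.045, 0, 0, 0], [0.041, -0.002, 0.045, 0, 0, 0]]}}

```text
clock: 20.85
tool_pos: [0.5188, 0.0731, 0.0844]
eef_rot: [0.966, 0.259, -0.0, 0.0]
contact_force: [-0.8, -1.1, 1.0]
opening: 0.006
```

Request:
{"op": "carry_out", "data": {"commands": [[0.005, 0, 0, 0, 0, 0], [0.01, 0, 0, 0, 0, 0], [0.015, 0.0005, 0, 0, 0, 0], [0.021, 0.001, 0, 0, 0, 0], [0.027, 0.0015, 0, 0, 0, 0], [0.033, 0.002, 0, 0, 0, 0], [0.039, 0.0025, 0, 0, 0, 0], [0.045, 0.003, 0, 0, 0, 0], [0.051, 0.003, 0, 0, 0, 0], [0.057, 0.003, 0, 0, 0, 0], [0.061, 0.003, 0, 0, 0, 0], [0.062, 0.003, 0, 0, 0, 0]]}}

```text
clock: 22.05
tool_pos: [0.5743, 0.1019, 0.0844]
eef_rot: [0.966, 0.259, 0.0, -0.0]
contact_force: [-0.5, -1.5, 0.9]
opening: 0.003
```

```bash
python3 -c "
from h import *
go(72,0,84)
p=r.snapshot('side');print(bars(p,H0))
im=cv2.resize(p['img'][150:350,200:480],None,fx=2.5,fy=2.5)
cv2.imwrite('pics/o.png',im)"
```

```text
t 22.05 hop [-12.3   0. ] z 84.4 yaw 30.02 tilt [0.0008 0.0004] F [-0.5 -1.5  0.9] op 0.0
shift mm [84.3  0.1  0.4] turn [ 0.   -0.05  0.02]
[(139.1, 51.1, 38.8, 34.7, -2.7), (18.7, 6.1, 36.0, 35.3, -0.1)]
```

View pics/o.png

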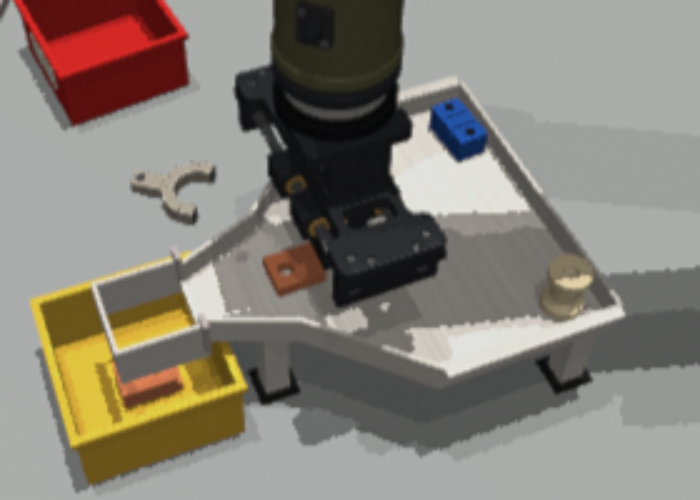

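Request:
{"op": "carry_out", "data": {"commands": [[0.004, 0.0, 0, 0, 0, 0], [0.009, 0.0, 0, 0, 0, 0], [0.014, 0.0, 0, 0, 0, 0], [0.02, 0.0005, 0, 0, 0, 0], [0.026, 0.0005, 0, 0, 0, 0], [0.032, 0.0005, 0, 0, 0, 0], [0.038, 0.0005, 0, 0, 0, 0], [0.043, 0.0005, 0, 0, 0, 0], [0.048, 0.0005, 0, 0, 0, 0], [0.052, 0.0005, 0, 0, 0, 0], [0.055, 0.0005, 0, 0, 0, 0], [0.055, 0.0005, 0, 0, 0, 0]]}}

```text
clock: 23.3
tool_pos: [0.6222, 0.1289, 0.0844]
eef_rot: [0.966, 0.259, 0.001, -0.0]
contact_force: [0.5, 0.5, 0.8]
opening: 0.005
```

```bash
python3 -c "
from h import *
go(72,0,84)
p=r.snapshot('side');print(bars(p,H0))
im=cv2.resize(p['img'][150:350,200:480],None,fx=2.5,fy=2.5)
cv2.imwrite('pics/p.png',im)"
```

```text
t 23.3 hop [42.6 -0.5] z 84.4 yaw 30.01 tilt [0.001  0.0005] F [0.5 0.5 0.8] op 0.0
shift mm [29.4 -0.5  0.4] turn [ 0.   -0.06  0.01]
[(138.9, 51.7, 39.4, 34.6, -4.5), (73.2, 5.3, 36.1, 35.4, -0.0)]
```

View pics/p.png

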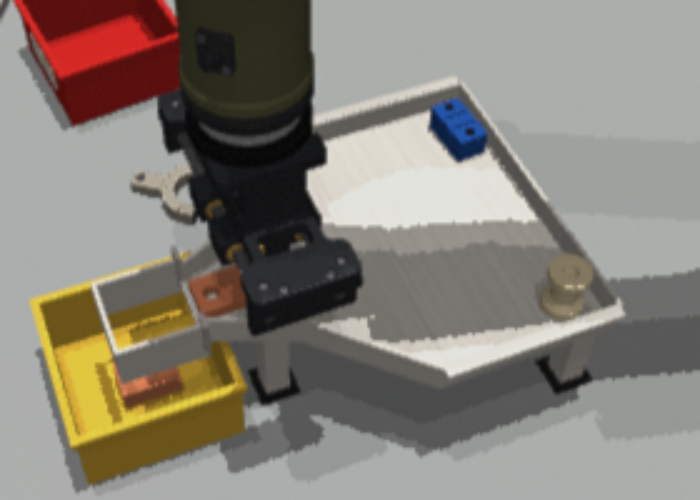

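Request:
{"op": "carry_out", "data": {"commands": [[0.005, 0, 0, 0, 0, 0], [0.01, 0, 0, 0, 0, 0], [0.015, 0, 0, 0, 0, 0], [0.02, 0, 0, 0, 0, 0], [0.025, 0, 0, 0, 0, 0], [0.03, 0, 0, 0, 0, 0], [0.035, 0, 0, 0, 0, 0], [0.035, 0, 0, 0, 0, 0], [0.028, 0, 0, 0, 0, 0], [0.014, 0, 0, 0, 0, 0], [0.005, 0, -0.03, 0, 0, 0], [-0.02, 0, -0.06, 0, 0, 0]]}}

```text
clock: 24.55
tool_pos: [0.6039, 0.1189, 0.1443]
eef_rot: [0.966, 0.259, -0.0, -0.0]
contact_force: [0.4, -0.4, 0.4]
opening: 0.008
```

Request:
{"op": "carry_out", "data": {"commands": [[-0.04, 0.03, -0.02, 0, 0, 0], [-0.08, 0.06, -0.04, 0, 0, 0], [-0.12, 0.09, -0.06, 0, 0, 0], [-0.15, 0.12, -0.06, 0, 0, 0], [-0.18, 0.15, -0.06, 0, 0, 0], [-0.2, 0.18, -0.06, 0, 0, 0], [-0.2, 0.2, -0.06, 0, 0, 0], [-0.2, 0.2, -0.06, 0, 0, 0]]}}

```text
clock: 25.35
tool_pos: [0.5308, -0.1587, 0.2045]
eef_rot: [0.967, 0.256, 0.0, 0.001]
contact_force: [-0.0, -0.0, 0.7]
opening: 0.004
```

```bash
python3 -c "
from h import *
st()
q=r.snapshot('top')
cv2.imwrite('pics/q1.png',cv2.resize(q['img'][130:380,180:440],None,fx=2.3,fy=2.3))
p=r.snapshot('side')
cv2.imwrite('pics/q2.png',cv2.resize(p['img'][150:350,200:480],None,fx=2.5,fy=2.5))
for k in (p,q):
  for l in ['offcut_short','offcut_mid','offcut_long','bobbin','cover','jaw']:
    print(l,[(np.round(d['xyz'],3).tolist(),round(d['p'],2)) for d in r.spot_point(k,l)][:2])
"
```

```text
t 25.35 hop [-180.3 -203.9] z 204.5 yaw 29.64 tilt [ 0.0011 -0.0022] F [-0.  -0.   0.7] op 0.0
offcut_short [([0.667, 0.16, 0.023], 0.57)]
offcut_mid [([0.694, 0.171, 0.019], 0.67)]
offcut_long [([0.7, 0.179, 0.004], 0.73), ([0.699, 0.172, 0.006], 0.51)]
bobbin [([0.411, 0.118, 0.083], 0.65)]
cover [([0.491, -0.026, 0.081], 0.61)]
jaw [([0.698, -0.012, 0.003], 0.92)]
offcut_short []
offcut_mid [([0.703, 0.173, 0.017], 0.7), ([0.412, 0.118, 0.077], 0.34)]
offcut_long [([0.698, 0.172, 0.007], 0.47)]
bobbin [([0.41, 0.117, 0.077], 0.71)]
cover [([0.488, -0.031, 0.081], 0.82), ([0.584, 0.112, -0.003], 0.74)]
jaw [([0.7, -0.012, 0.002], 0.71)]
```

View pics/q1.png

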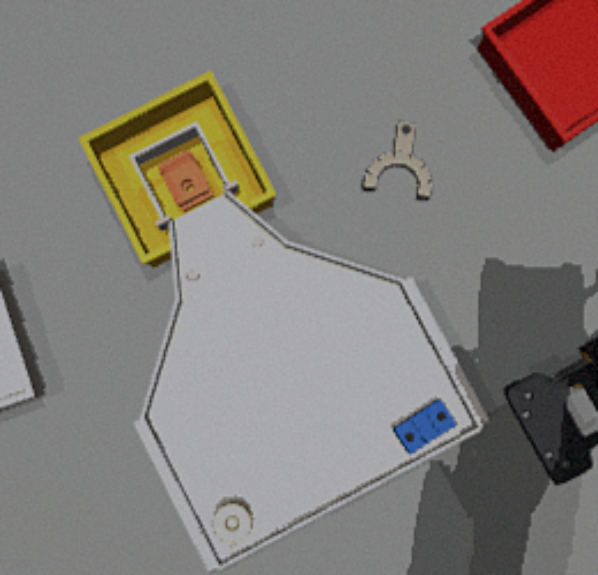

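View pics/q2.png

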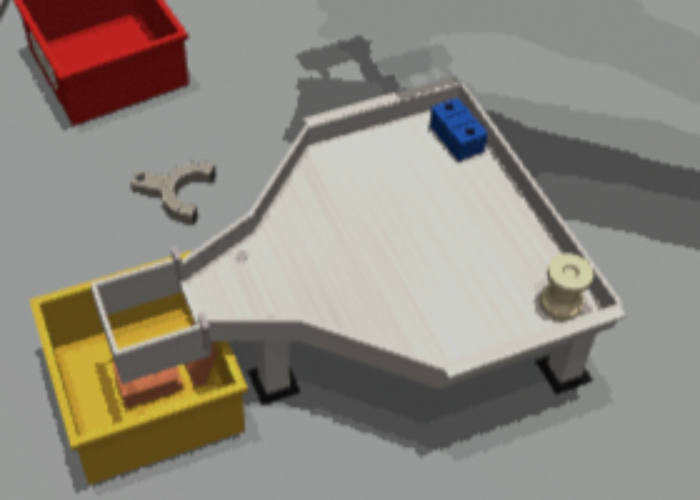

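```bash
python3 -c "
from h import *
p=r.snapshot('side');im=p['img'][240:350,200:320]
im=cv2.convertScaleAbs(cv2.resize(im,None,fx=5,fy=5,interpolation=cv2.INTER_CUBIC),alpha=1.4)
B=(0.585+.1355*np.cos(H0[2]),0.108+.1355*np.sin(H0[2]),H0[2])
for z,c in ((.003,(255,255,0)),(.055,(255,0,255)),(.062,(0,255,0))):
  o=np.array([[-56,-58],[56,-58],[56,58],[-56,58]])/1000.
  u=(proj(p,toW(o,B,z))-[200,240])*5
  cv2.polylines(im,[np.round(u).astype(int)],True,c,1)
cv2.imwrite('pics/r.png',im)
for l in ['offcut_short']:
  print([(np.round(d['xyz'],3).tolist(),round(d['p'],2)) for d in r.spot_point(p,l)],[(np.round(d['xyz'],3).tolist(),round(d['p'],2)) for d in r.spot_in(p,l)])
"
```

```text
[([0.665, 0.155, 0.02], 0.55)] []
```

View pics/r.png

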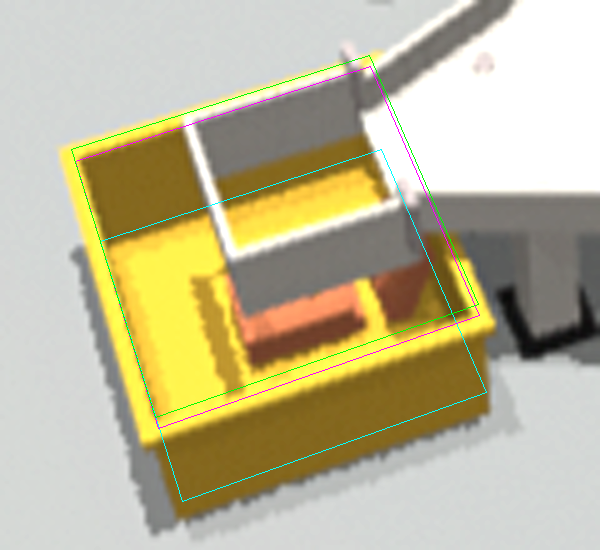

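```bash
python3 -c "
from h import *
st(); print(r.finish_job())"
```

```text
t 26.2 hop [-178.1 -200.6] z 204.4 yaw 30.0 tilt [ 0.     -0.0001] F [-0.1  0.   0.2] op 0.01
the job is handed in; nothing more can be done
None
```

I swept the three offcuts through the gate one at a time with the shut fingers: long first, then mid, then short. Each dropped through the slot into the yellow bin. I handed the job in at 26.2 s with the arm retracted and touching nothing; the hand-in reports no verdict.

**Bystanders:** the networks put the bobbin, cover and jaw within about 5 mm of their starting readings in both views. The bobbin looks upright in the side and top pictures.

**Offcuts:** the deck is empty. Mid and long lie stacked flat under the slot.

**Not fully confirmed:** the short offcut stands or leans on an edge near the bin's gate-side wall. The side view put its middle about 20 mm above the cart and about 38 mm behind the bin's centre, which is inside the limits. The top view could not see it because the deck hides it, so its exact pose rests on the side view alone. I checked that it was at rest only by two side-view readings that agreed to within about 5 mm.

**Forces:** the wrist readings I took after each move stayed under about 5 N. I did not see peak contact forces during the pushes.

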